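# Make up two ware sets on their carrying boards

## Task

Make up two sets from the bisque ware on the dark mat, ready to carry to the glazing room: the breakfast set (tumbler, milk jug and egg cup) on the plywood board with three recesses, and the mantelpiece set (bud vase and candlestick) on the board with two. Stand every piece upright in the recess that fits its foot: on the three-recess board the tumbler in the largest, the egg cup in the smallest; on the two-recess board the candlestick in the larger. Bisque chips easily, so set the pieces down rather than dropping them, knock nothing over, and leave the cone and the bowl where they are.

Things in the scene. Friction and masses are not known exactly. Their poses are not given: they have to be found in the camera images.
- tumbler: Tumbler, white unglazed bisque, open hollow cup without handle, 88 mm high, 53 mm diameter at the foot widening steadily from 56 mm (6 mm up) to 61 mm at the rim, wall 4 mm. About 0.17 kg. Origin: centre of its underside, z up; it stands upright on the table (z = 0) at the start.
- jug: Small open milk jug, white bisque, 66 mm high: belly 52 mm diameter from 12 to 40 mm up, foot 45 mm, mouth 46 mm. Loop handle on its own +y side to 47 mm from the axis (16 to 59 mm up), small pouring lip at the rim on -y, to 32 mm; its x sides are free. 0.13 kg. Origin: centre of its underside, z up; stands on the table. At the start the handle points within 30 degrees of world +y.
- egg_cup: Egg cup, white bisque, 58 mm high: foot 36 mm diameter, waist 20 mm at 17 mm up, open cup from 25 mm up, 42 mm diameter at 37 mm up and 45 mm at the rim. About 0.07 kg. Origin: centre of its underside, z up; it stands upright on the table (z = 0) at the start.
- vase: Bud vase, white bisque, 88 mm high: foot 43 mm, belly 55 mm diameter at 30 mm up, slender neck 22 mm diameter from 70 to 80 mm up, lip 27 mm at the top with a small dark mouth. About 0.15 kg. Origin: centre of its underside, z up; it stands upright on the table (z = 0) at the start.
- candlestick: Candlestick, white bisque, 62 mm high: round dish foot 64 mm diameter and 12 mm high, stem 25 mm diameter from 20 to 42 mm up, candle socket 33 mm diameter from 50 to 62 mm up. About 0.14 kg. Origin: centre of its underside, z up; it stands upright on the table (z = 0) at the start.
- board3: Board for the breakfast set: fixed plywood, 90 mm (its x) by 290 mm (its y), 18 mm thick, with three round recesses in a row at x = 0, 10 mm deep (floors 8 mm above the table), felt-lined, each 14 to 19 mm wider than the foot it takes: 60 mm at y = -90 mm (jug), 50 mm at y = 0 (egg cup), 72 mm at y = +90 mm (tumbler). Origin: centre of its underside, on the table. Yaw within 10 degrees of 0.
- board2: Board for the mantelpiece set: fixed plywood, 90 mm (its x) by 210 mm (its y), 18 mm thick, with two round recesses in a row at x = 0, 10 mm deep (floors 8 mm above the table), felt-lined, each 14 to 19 mm wider than the foot it takes: 80 mm at y = -47.5 mm (candlestick), 60 mm at y = +47.5 mm (bud vase). Origin: centre of its underside, on the table. Yaw within 10 degrees of 0.
- cone: Solid pointed cone ornament, white bisque, 88 mm high, 52 mm diameter at the foot, standing among the ware; it belongs to neither set and stays where it is. Origin: centre of its underside.
- bowl: Small open bowl, white bisque, 92 mm diameter at the rim, 42 mm high, standing to the left of the ware; it belongs to neither set and stays where it is. Origin: centre of its underside.

How it is judged:
At the end, for the whole second after the job is handed in: Each of the five pieces stands in its own recess of its own board (see the list): within 12 mm of the recess centre along both board axes, foot less than 12 mm above the board's underside (recess floor: 8 mm), upright within 6 degrees, at rest and released (x of tumbler in the frame of board3 between -0.012 and 0.012 m and y of tumbler in the frame of board3 between 0.078 and 0.102 m and z of each of tumbler, jug, egg_cup in the frame of board3 below 0.012 m and angle between each of tumbler, jug, egg_cup, vase, candlestick's own z axis and vertical below 0.1 rad and linear speed of each of tumbler, jug, egg_cup, vase, candlestick below 0.02 m/s and contact force between each of tumbler, jug, egg_cup, vase, candlestick and the fingers below 0.05 N and x of jug in the frame of board3 between -0.012 and 0.012 m and y of jug in the frame of board3 between -0.102 and -0.078 m and x of egg_cup in the frame of board3 between -0.012 and 0.012 m and y of egg_cup in the frame of board3 between -0.012 and 0.012 m and x of vase in the frame of board2 between -0.012 and 0.012 m and y of vase in the frame of board2 between 0.0355 and 0.0595 m and z of each of vase, candlestick in the frame of board2 below 0.012 m and x of candlestick in the frame of board2 between -0.012 and 0.012 m and y of candlestick in the frame of board2 between -0.0595 and -0.0355 m); the robot touches nothing.
It fails at once if a piece of the ware drops or flies free faster than 0.7 m/s (a fall of about 25 mm) while nothing holds it ((linear speed of tumbler above 0.7 m/s and contact force between tumbler and the fingers below 0.02 N) or (linear speed of jug above 0.7 m/s and contact force between jug and the fingers below 0.02 N) or (linear speed of egg_cup above 0.7 m/s and contact force between egg_cup and the fingers below 0.02 N) or (linear speed of vase above 0.7 m/s and contact force between vase and the fingers below 0.02 N) or (linear speed of candlestick above 0.7 m/s and contact force between candlestick and the fingers below 0.02 N)).
It fails at once if a piece of the ware is knocked over (tilted more than 57 degrees) (angle between any of tumbler, jug, egg_cup, vase, candlestick, cone, bowl's own z axis and vertical above 1 rad).
It fails at once if the cone or the bowl, which belong to neither set, is moved more than 25 mm from where it stood (distance of any of cone, bowl from where it was at the start of the episode above 0.025 m).
It also fails if it takes over 125 s, if anything falls off the work surface, if the arm or the gripper's body presses on something with over 40 N, if the wrist force passes 120 N, or if a joint passes its speed limit or range.

## Robot

A 7-joint arm with a two-finger parallel gripper is mounted at the origin on the work surface. World frame = base frame: x ahead of the robot, y to its left, z up, the work surface at z = 0. Lengths are in m, angles in rad, forces in N, time in s.
With the tool pointing down it reaches from about 0.4 to 0.875 m from the base axis. Payload 4.4 kg.
Tool frame: the origin (TCP) lies midway between the tips of the shut fingers; the grasp point (between the pads) lies arm.pinch_z behind it (arm.pinch_z is the distance from the TCP to the grasp point, in m); z points along the fingers, x is the direction in which the jaws open and shut, and the axes are right-handed (so a half turn about z gives the same grasp; the last joint's range is limited). The gripper opens to 85 mm and grips with 20 to 120 N. Pads are 22 mm wide; open, the fingers measure 114 mm over their backs; the gripper's body (76 mm by 85 mm) begins 54 mm behind the grasp point. The pads swing forward as they close: fully open they stand 13 mm farther back than shut.
Start: joints at [1.168, 0.628, 0.038, 1.517, -0.027, 0.996, -0.02], TCP at [0.215, -0.613, 0.231] pointing down, gripper open.
Joint ranges: [-3.06, 3.06], [-0.37, 2.12], [-1.25, 1.32], [0.18, 2.47], [-1.1, 4.24], [0.23, 1.98], [-2.94, 2.94]. Speed limits (rad/s): [2.57, 2.57, 3.14, 3.14, 3.14, 3.14, 3.14].

## Interface

Orientations are given as a rotation vector (axis times angle).
In Python, from plant import arm, camera, camera_info, ticket gives the robot as it stands.
- The arm moves only by the tool apply_moves, never from a script. Its argument "moves" is a list of rows, each an object with "turn": the turn, a rotation vector about the tool's x, y, z in rad, a list of three; "slide": the shift along the tool's x, y, z in m, a list of three; "fingers": the finger opening in m, from 0 to 0.0854. A call has 1 to 8 rows; each row shifts and turns the commanded pose from where the row before left it, along the tool's axes as they then stand; what a row does not reach is not made up. A row lasts 1/12 s, in which the tool goes at most 41.7 mm and 7.16 degrees, less where a joint would pass 70% of its speed; a pose out of reach is approached as far as the arm can. A call with a gripper value outside its range is refused whole. The fingers move at their own pace and stop on an object; the grip force is fixed at half the most. Time passes only in rows, so rows that do not move let the fingers close. It gives the time, the measured TCP pose, the force and the opening at its end, in the units of the state.
- arm.sense(): the state, without advancing time (a new reading comes with each control period).
- camera(name): name is "side" or "top" or "wrist"; returns the picture (384x512x3 uint8, blue, green, red); there is no depth.
- camera_info(name): a dict with "K" (3x3 intrinsics, pixels), "R" (3x3) and "t" (3): a world point X has camera coordinates R X + t; the wrist camera has in their place "T_tool_cam" (4x4, takes a point from camera to tool coordinates, whose origin is the TCP and whose axes are the tool frame's). Camera axes: x right, y down, z forward; pixel columns grow to the right and rows downward; lengths in m; the calibration is good to about 2 mm. A picture is of the moment at which its call begins: read the wrist's pose just before it. camera_info takes no time and is no camera call.
- ticket.hand_in(): hands the job in, once; it reports no verdict.
The state is a dict: "clock": time; "joint_positions": joint angles; "dq": joint speeds; "effort": joint torques, N m; "eef_pos": TCP position; "ee_rot": TCP orientation; "ft_force": force on the tool from outside, world axes, zero at the start; "torque": the same for the moment, N m; "opening": opening from 0.0 (shut) to 1.0 (fully open).
Only numpy, scipy, OpenCV 4.12 (cv2) and the standard library are available. Lean on these libraries where they do the work, as an engineer would, in place of code of your own. Each camera call takes 0.05 s, during which the arm holds its last target.

## Working session

There is one attempt and no reset: what is moved stays moved. The work goes in short steps, Python scripts to look and compute and a tool call to move; the robot and the scene stay as the last step left them, time stands still between calls to the robot, and variables do not carry over. Pictures are saved under pics/ and viewed, and the job is handed in when it is done.

Besides the shell and the picture viewer there is one more tool, called after "Request:" in YAML: its name, and indented under it one key for each argument. apply_moves: Moves the arm, as the interface text tells. Its arguments: {"type":"object","properties":{"moves":{"type":"array"}},"required":["moves"]}

```bash
ls; mkdir -p pics; python3 - <<'E'
from plant import arm,camera,camera_info
import cv2,numpy as np
s=arm.sense();print(s);print(arm.pinch_z)
for n in("side","top","wrist"):
    cv2.imwrite(f"pics/{n}0.png",camera(n));i=camera_info(n);print(n,{k:np.round(v,4).tolist() if not isinstance(v,str) else v for k,v in i.items()})
E
```

```text
pics
{'clock': 0.0, 'joint_positions': array([ 1.16818277,  0.62932187,  0.03842494,  1.51838913, -0.02699031,
        0.99632268, -0.02000105]), 'dq': array([-0.00143371, -0.00057433, -0.0002061 , -0.00047537, -0.00071748,
        0.00133118,  0.00072684]), 'effort': array([ 7.65060013e-04, -5.63403904e+01,  1.22635446e+00, -1.93443453e+01,
        1.08688846e-02,  1.04269775e-02, -1.32957896e-05]), 'eef_pos': array([ 0.21463379, -0.61285927,  0.23039776]), 'ee_rot': array([-2.56147756e+00,  1.81701884e+00,  2.48417007e-03]), 'ft_force': array([ 0.48819274, -0.14687072, -0.05738379]), 'torque': array([0.00943029, 0.00342124, 0.02407913]), 'opening': 0.9974197105947842}
0.0187
side {'K': [[456.3388, 0.0, 255.1112], [0.0, 456.3388, 187.7752], [0.0, 0.0, 1.0]], 'R': [[-0.7458, -0.666, 0.0175], [-0.512, 0.5561, -0.6546], [0.4262, -0.4972, -0.7558]], 't': [0.4167, 0.2408, 0.9131]}
top {'K': [[402.5466, 0.0, 258.551], [0.0, 402.5466, 191.3733], [0.0, 0.0, 1.0]], 'R': [[-0.0239, -0.9997, 0.006], [-0.9933, 0.0231, -0.113], [0.1128, -0.0087, -0.9936]], 't': [0.0756, 0.4895, 1.1754]}
wrist {'K': [[338.2058, 0.0, 258.6607], [0.0, 338.2058, 193.8799], [0.0, 0.0, 1.0]], 'T_tool_cam': [[1.0, -0.0001, 0.0001, 0.0007], [0.0, 0.9518, 0.3068, -0.0774], [-0.0002, -0.3068, 0.9518, -0.1422], [0.0, 0.0, 0.0, 1.0]]}
```

View pics/top0.png

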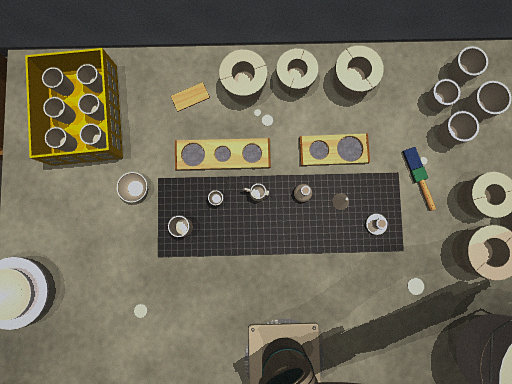

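View pics/side0.png

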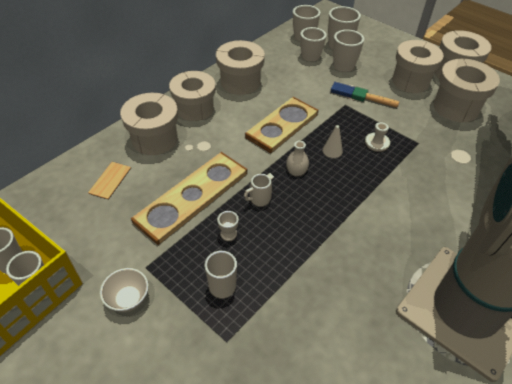

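View pics/wrist0.png

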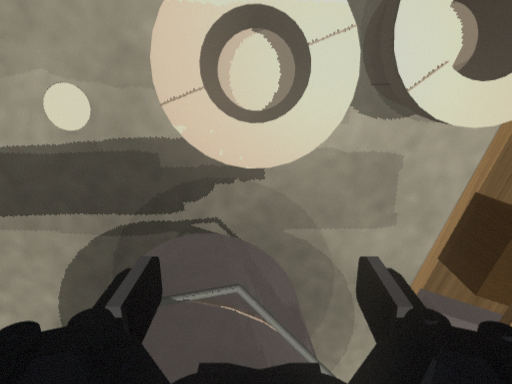

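The top view shows, left to right, the tumbler (179,227), egg cup (215,198), jug (258,193), vase (303,192), the low-contrast cone (341,201) and the candlestick (377,224). board3 is near (223,154), board2 near (334,149), and the bowl is at (132,187). Next I'll zoom in to measure them.

```bash
python3 - <<'E'
import cv2
t=cv2.imread("pics/top0.png")
a=cv2.resize(t[125:245,150:290],None,fx=5.6,fy=4.9*5.6/4.9*0.89,interpolation=cv2.INTER_CUBIC) if 0 else cv2.resize(t[125:260,150:290],None,fx=4,fy=4,interpolation=cv2.INTER_CUBIC)
b=cv2.resize(t[125:260,270:410],None,fx=4,fy=4,interpolation=cv2.INTER_CUBIC)
cv2.imwrite("pics/za.png",a);cv2.imwrite("pics/zb.png",b)
s=cv2.imread("pics/side0.png")
cv2.imwrite("pics/zs.png",cv2.resize(s[95:310,130:400],None,fx=2.7,fy=2.7,interpolation=cv2.INTER_CUBIC))
E
```

```text
(no output)
```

View pics/za.png

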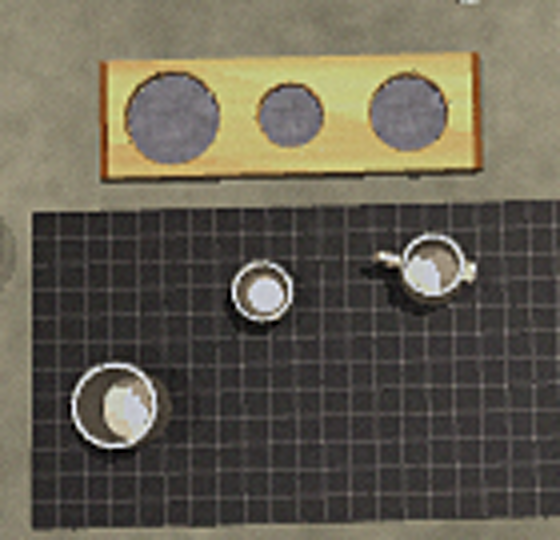

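View pics/zb.png

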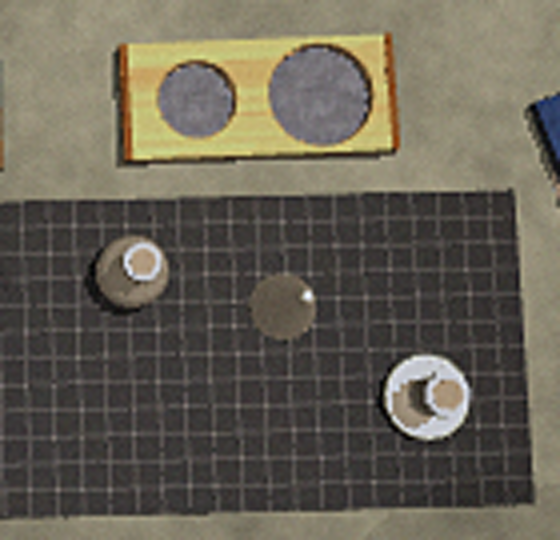

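View pics/zs.png

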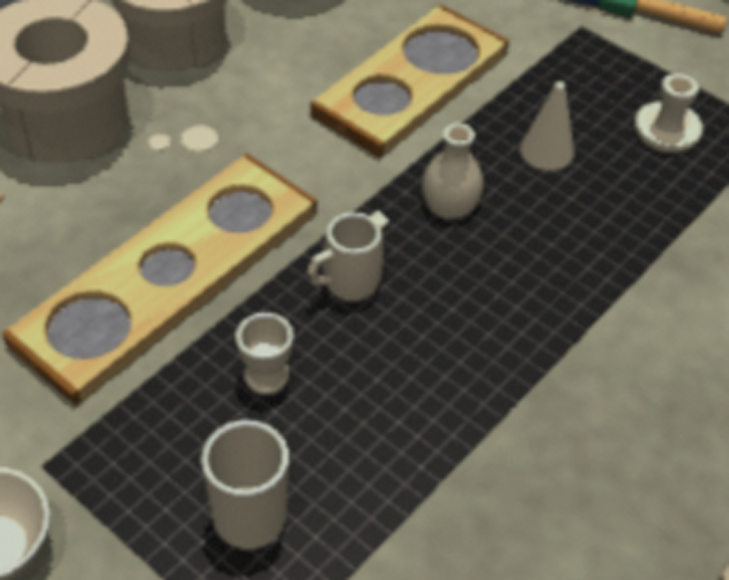

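```bash
cat > h.py <<'E'
import cv2,numpy as np
from plant import camera_info
def ray(n,u,v,z):
    i=camera_info(n);K,R,t=map(np.array,(i['K'],i['R'],i['t']))
    d=R.T@np.linalg.solve(K,[u,v,1]);c=-R.T@t
    return c+d*(z-c[2])/d[2]
def proj(n,X):
    i=camera_info(n);K,R,t=map(np.array,(i['K'],i['R'],i['t']))
    p=K@(R@np.array(X)+t);return p[:2]/p[2]
E
python3 - <<'E'
from h import *
t=cv2.imread("pics/top0.png");s=cv2.imread("pics/side0.png")
man={'T':(150,115,406,.088),'E':(150,262,291,.058),'J':(150,432,266,.066),'handle':(150,382,259,.05),'lip':(150,471,271,.066),'V':(270,143,262,.088),'cone':(270,308,295,.088),'conebase':(270,283,306,0),'C':(270,443,394,.062),'Cdish':(270,427,397,.012),
'rT':(150,172,117,.018),'rE':(150,290,115,.018),'rJ':(150,408,112,.018),'rV':(270,197,98,.018),'rC':(270,320,94,.018)}
print("manual top")
for k,(o,u,v,z) in man.items():
    X=ray("top",(u+.5)/4-.5+o,(v+.5)/4-.5+125,z);print(k,X.round(4),"side px",proj("side",X).round(1))
for n,im in(("top",t),("side",s)):
    h=cv2.cvtColor(im,cv2.COLOR_BGR2HSV);m=cv2.inRange(h,(15,60,100),(35,255,255))
    cs,hi=cv2.findContours(m,cv2.RETR_CCOMP,cv2.CHAIN_APPROX_NONE)
    for c,q in zip(cs,hi[0]):
        if q[3]>=0 and 100<cv2.contourArea(c)<3000:
            e=cv2.fitEllipse(c);
            if max(e[1])>2.0*min(e[1]):continue
            print(n,np.round(e[0],1),np.round(e[1],1),ray(n,*e[0],.018).round(4))
    # white rims
E
```

```text
manual top
T [0.3913 0.2918 0.088 ] side px [219.4 264. ]
E [0.473  0.1908 0.058 ] side px [226.1 219. ]
J [0.4875 0.067  0.066 ] side px [259.4 181.3]
handle [0.4954 0.1034 0.05  ] side px [246. 193.]
lip [0.4832 0.0389 0.066 ] side px [268.9 175.5]
V [ 0.4847 -0.0685  0.088 ] side px [298.1 144.5]
cone [ 0.4585 -0.1846  0.088 ] side px [335.3 125.7]
conebase [ 0.4585 -0.1852  0.    ] side px [330.4 150.9]
C [ 0.387  -0.2844  0.062 ] side px [379.1 127. ]
Cdish [ 0.3864 -0.2877  0.012 ] side px [375.8 140.7]
rT [0.6116 0.2616 0.018 ] side px [160.6 215. ]
rE [0.6111 0.172  0.018 ] side px [190.  192.8]
rJ [0.6114 0.0822 0.018 ] side px [216.9 172.1]
rV [ 0.6176 -0.1232  0.018 ] side px [269.5 129.7]
rC [ 0.6186 -0.2173  0.018 ] side px [291.2 112.9]
top [222.3 153.3] [16.5 16.9] [0.6114 0.1715 0.018 ]
top [251.8 152.8] [19.8 20.1] [0.611  0.0817 0.018 ]
top [192.8 154.1] [23.6 24.1] [0.611 0.261 0.018]
top [318.8 149.4] [19.6 19.9] [ 0.6168 -0.1229  0.018 ]
top [349.7 148.1] [25.9 26.8] [ 0.6186 -0.2174  0.018 ]
top [ 93.  135.7] [21.8 31.1] [0.6748 0.565  0.018 ]
top [ 91.3 106.4] [21.7 32.9] [0.7672 0.5722 0.018 ]
side [162.2 215.9] [23.6 31.6] [0.607 0.261 0.018]
side [191.6 193.7] [14.1 21.1] [0.6064 0.1715 0.018 ]
side [218.5 173.1] [15.9 23.4] [0.6063 0.082  0.018 ]
side [270.9 130.4] [14.6 22. ] [ 0.613  -0.1237  0.018 ]
side [292.9 113.2] [18.  28.1] [ 0.6142 -0.2195  0.018 ]
side [470.5  74.3] [16.  31.6] [ 0.3284 -0.7385  0.018 ]
side [238.4  54.6] [20.2 26.8] [ 0.922  -0.3263  0.018 ]
side [421.5  53.4] [14.1 24. ] [ 0.4956 -0.7375  0.018 ]
side [483.2  46.8] [11.4 14.4] [ 0.3642 -0.9147  0.018 ]
side [465.2  43.2] [19.5 24. ] [ 0.418  -0.8943  0.018 ]
```

```bash
cat > p.py <<'E'
import numpy as np,sys
from scipy.spatial.transform import Rotation as R
from plant import arm
def plan(target,yaw=0.,n=8):
    s=arm.sense();p=np.array(s['eef_pos']);r=R.from_rotvec(s['ee_rot'])
    goal=R.from_euler('z',yaw,degrees=True)*R.from_rotvec([np.pi,0,0])
    w=(r.inv()*goal).as_rotvec()
    print('pos',p.round(4),'relturn',w.round(4),'op',round(s['opening'],3))
    d=(np.array(target)-p)
    rr=r
    for i in range(n):
        nxt=r*R.from_rotvec(w*(i+1)/n)
        print(np.round(w/n,4).tolist(),np.round(rr.inv().apply(d/n),4).tolist());rr=nxt
E
python3 -c "
from p import *
plan([.387,-.285,.225],0,10)"
```

```text
pos [ 0.2147 -0.613   0.2306] relturn [-8.000e-04  1.300e-03 -1.234e+00] op 1.001
[-0.0001, 0.0001, -0.1234] [-0.0253, -0.0271, 0.0006]
[-0.0001, 0.0001, -0.1234] [-0.0217, -0.03, 0.0006]
[-0.0001, 0.0001, -0.1234] [-0.0179, -0.0325, 0.0006]
[-0.0001, 0.0001, -0.1234] [-0.0137, -0.0344, 0.0006]
[-0.0001, 0.0001, -0.1234] [-0.0094, -0.0358, 0.0006]
[-0.0001, 0.0001, -0.1234] [-0.0049, -0.0367, 0.0006]
[-0.0001, 0.0001, -0.1234] [-0.0004, -0.0371, 0.0006]
[-0.0001, 0.0001, -0.1234] [0.0042, -0.0368, 0.0006]
[-0.0001, 0.0001, -0.1234] [0.0087, -0.036, 0.0006]
[-0.0001, 0.0001, -0.1234] [0.0131, -0.0347, 0.0006]
```

Request:
apply_moves:
  moves:
    - {"turn":[0,0,-0.123],"slide":[-0.025,-0.027,0],"fingers":0.085}
    - {"turn":[0,0,-0.123],"slide":[-0.022,-0.03,0],"fingers":0.085}
    - {"turn":[0,0,-0.123],"slide":[-0.018,-0.032,0],"fingers":0.085}
    - {"turn":[0,0,-0.123],"slide":[-0.014,-0.034,0],"fingers":0.085}
    - {"turn":[0,0,-0.123],"slide":[-0.009,-0.036,0],"fingers":0.085}
    - {"turn":[0,0,-0.123],"slide":[-0.005,-0.037,0],"fingers":0.085}
    - {"turn":[0,0,-0.123],"slide":[0,-0.037,0],"fingers":0.085}
    - {"turn":[0,0,-0.123],"slide":[0.004,-0.037,0],"fingers":0.085}

```text
clock: 0.82
eef_pos: [0.3532, -0.3497, 0.2314]
ee_rot: [3.118, -0.382, 0.0]
ft_force: [1.6, 0.4, 0.1]
opening: 0.992
```

```bash
python3 -c "
from p import *
plan([.387,-.285,.225],0,2)"
```

```text
pos [ 0.3532 -0.3497  0.2314] relturn [ 2.000e-04 -1.000e-04 -2.441e-01] op 0.992
[0.0001, -0.0, -0.122] [0.0086, -0.0355, 0.0032]
[0.0001, -0.0, -0.122] [0.0128, -0.0342, 0.0032]
```

Request:
apply_moves:
  moves:
    - {"turn":[0,0,-0.122],"slide":[0.009,-0.036,0],"fingers":0.085}
    - {"turn":[0,0,-0.122],"slide":[0.013,-0.034,0],"fingers":0.085}
    - {"turn":[0,0,0],"slide":[0,0,0],"fingers":0.085}
    - {"turn":[0,0,0],"slide":[0,0,0],"fingers":0.085}

```text
clock: 1.15
eef_pos: [0.3886, -0.2848, 0.2314]
ee_rot: [-3.141, 0.003, -0.001]
ft_force: [-0.9, -0.6, 0.4]
opening: 0.998
```

```bash
cat >> h.py <<'E'
from scipy.spatial.transform import Rotation as Ro
def wsnap(name):
    from plant import arm,camera
    s=arm.sense();im=camera("wrist");cv2.imwrite(f"pics/{name}.png",im)
    p=np.array(s['eef_pos']);r=Ro.from_rotvec(s['ee_rot']).as_matrix()
    np.savez(f"pics/{name}.npz",p=p,r=r);print(p.round(4),np.round(s['ee_rot'],4));return im
def wray(name,u,v,z):
    q=np.load(f"pics/{name}.npz");i=camera_info("wrist");K=np.array(i['K']);T=np.array(i['T_tool_cam'])
    d=q['r']@T[:3,:3]@np.linalg.solve(K,[u,v,1]);c=q['r']@T[:3,3]+q['p']
    return c+d*(z-c[2])/d[2]
E
python3 -c "
from h import *
wsnap('w1')"
```

```text
[ 0.3886 -0.2848  0.2314] [-3.141e+00  2.700e-03 -6.000e-04]
```

View pics/w1.png

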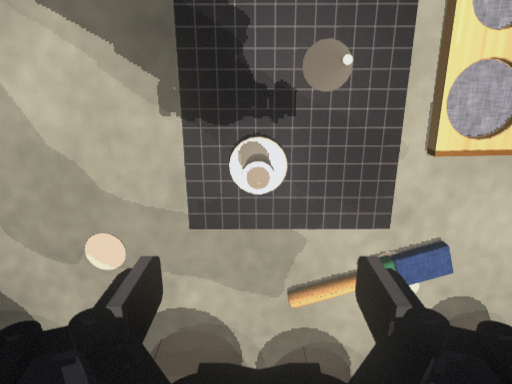

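```bash
python3 -c "
from h import *
for k,u,v,z in [('sock',258,177,.062),('dish',258,165,.012),('conetip',348,60,.088),('conebase',327,65,0),('rC',483,98,.018)]: print(k,wray('w1',u,v,z).round(4))"
```

```text
sock [ 0.387  -0.2907  0.062 ]
dish [ 0.3869 -0.2904  0.012 ]
conetip [ 0.4581 -0.1887  0.088 ]
conebase [ 0.4584 -0.1876  0.    ]
rC [ 0.6147 -0.2201  0.018 ]
```

The candlestick is at (258,170), and the wrist view puts it at about (0.387, -0.290). The board2 candlestick recess is at about (0.6145, -0.220). Descending onto the socket.

Request:
apply_moves:
  moves:
    - {"turn":[0,0,0],"slide":[-0.0016,0.0045,0.03],"fingers":0.085}
    - {"turn":[0,0,0],"slide":[0,0,0.04],"fingers":0.085}
    - {"turn":[0,0,0],"slide":[0,0,0.04],"fingers":0.085}
    - {"turn":[0,0,0],"slide":[0,0,0.04],"fingers":0.085}
    - {"turn":[0,0,0],"slide":[0,0,0.035],"fingers":0.085}
    - {"turn":[0,0,0],"slide":[0,0,0.015],"fingers":0.085}
    - {"turn":[0,0,0],"slide":[0,0,0.005],"fingers":0.085}
    - {"turn":[0,0,0],"slide":[0,0,0],"fingers":0.085}

```text
clock: 1.87
eef_pos: [0.3845, -0.2921, 0.025]
ee_rot: [-3.141, 0.013, 0.005]
ft_force: [0.9, -0.3, -0.3]
opening: 0.993
```

Request:
apply_moves:
  moves:
    - {"turn":[0,0,0],"slide":[0,0,0],"fingers":0.05}
    - {"turn":[0,0,0],"slide":[0,0,0],"fingers":0.04}
    - {"turn":[0,0,0],"slide":[0,0,0],"fingers":0.03}
    - {"turn":[0,0,0],"slide":[0,0,0],"fingers":0.02}
    - {"turn":[0,0,0],"slide":[0,0,0],"fingers":0.02}
    - {"turn":[0,0,0],"slide":[0,0,0],"fingers":0.02}
    - {"turn":[0,0,0],"slide":[0,0,0],"fingers":0.02}

```text
clock: 2.45
eef_pos: [0.3869, -0.2918, 0.0275]
ee_rot: [3.14, -0.009, 0.004]
ft_force: [0.3, -0.5, 7.6]
opening: 0.363
```

Request:
apply_moves:
  moves:
    - {"turn":[0,0,0],"slide":[0,0,0],"fingers":0.02}
    - {"turn":[0,0,0],"slide":[0,0,0],"fingers":0.02}
    - {"turn":[0,0,0],"slide":[0,0,-0.005],"fingers":0.02}
    - {"turn":[0,0,0],"slide":[0,0,-0.01],"fingers":0.02}
    - {"turn":[0,0,0],"slide":[0,0,0],"fingers":0.02}

```text
clock: 2.87
eef_pos: [0.3865, -0.2916, 0.0429]
ee_rot: [3.14, -0.01, 0.003]
ft_force: [-0.3, -0.3, -1.2]
opening: 0.365
```

```bash
python3 -c "
from h import *
from plant import camera
wsnap('w2');cv2.imwrite('pics/s2.png',cv2.resize(camera('side')[80:220,300:450],None,fx=4,fy=4))"
```

```text
[ 0.3865 -0.2916  0.0429] [ 3.1404e+00 -9.7000e-03  2.8000e-03]
```

View pics/w2.png

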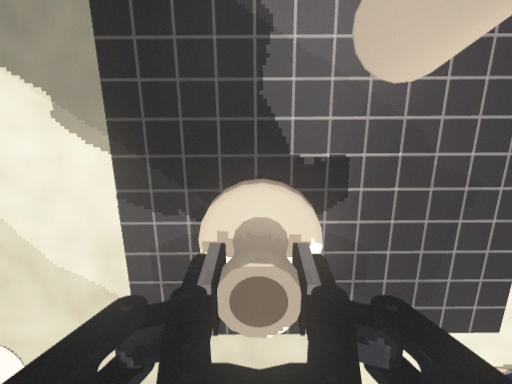

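View pics/s2.png

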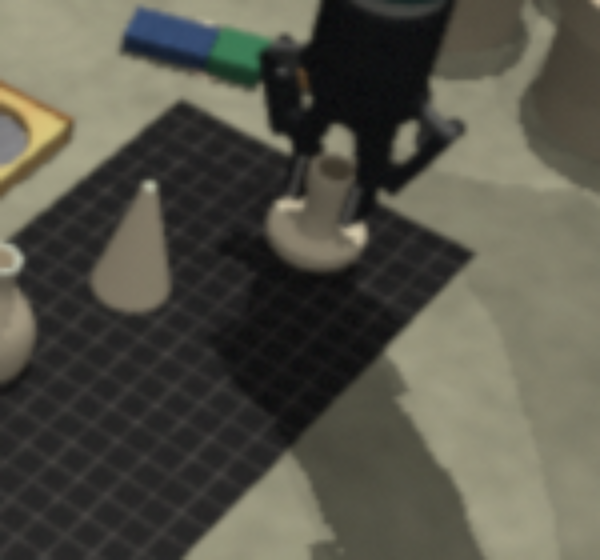

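```bash
python3 -c "
from h import *
print(wray('w2',259,302,.077).round(4), 'dish left/right', wray('w2',199,237,.024).round(4),wray('w2',322,237,.024).round(4),'top',wray('w2',261,180,.021).round(4))"
```

```text
[ 0.3858 -0.2915  0.077 ] dish left/right [ 0.3546 -0.2896  0.024 ] [ 0.4188 -0.29    0.024 ] top [ 0.3871 -0.2597  0.021 ]
```

Request:
apply_moves:
  moves:
    - {"turn":[0,0,0],"slide":[0,0,-0.03],"fingers":0.02}
    - {"turn":[0,0,0],"slide":[0,0,-0.04],"fingers":0.02}
    - {"turn":[0,0,0],"slide":[0.018,-0.006,-0.03],"fingers":0.02}
    - {"turn":[0,0,0],"slide":[0.035,-0.011,0],"fingers":0.02}
    - {"turn":[0,0,0],"slide":[0.035,-0.011,0],"fingers":0.02}
    - {"turn":[0,0,0],"slide":[0.035,-0.011,0],"fingers":0.02}
    - {"turn":[0,0,0],"slide":[0.035,-0.011,0],"fingers":0.02}
    - {"turn":[0,0,0],"slide":[0.035,-0.011,0],"fingers":0.02}

```text
clock: 3.63
eef_pos: [0.5803, -0.2306, 0.1411]
ee_rot: [-3.141, 0.01, 0.001]
ft_force: [0.6, -0.3, -1.5]
opening: 0.365
```

Request:
apply_moves:
  moves:
    - {"turn":[0,0,0],"slide":[0.025,-0.008,0],"fingers":0.02}
    - {"turn":[0,0,0],"slide":[0.01,-0.003,0],"fingers":0.02}
    - {"turn":[0,0,0],"slide":[0,0,0],"fingers":0.02}
    - {"turn":[0,0,0],"slide":[0,0,0],"fingers":0.02}

```text
clock: 3.97
eef_pos: [0.6134, -0.2202, 0.1404]
ee_rot: [-3.141, 0.008, 0.004]
ft_force: [-1.4, -1.3, -1.2]
opening: 0.363
```

```bash
python3 -c "
from h import *
wsnap('w3')
from plant import camera
cv2.imwrite('pics/t3.png',cv2.resize(camera('top')[110:240,230:410],None,fx=4,fy=4))"
```

```text
[ 0.6134 -0.2202  0.1404] [-3.1413  0.0083  0.0037]
```

View pics/w3.png

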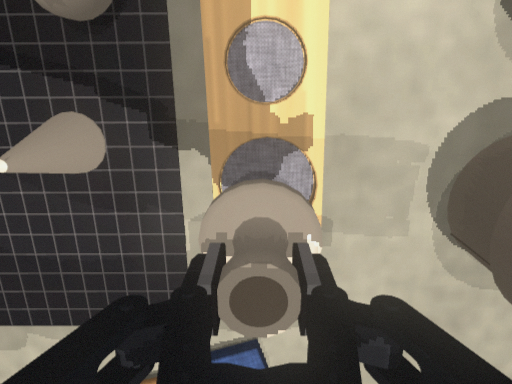

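```bash
python3 -c "
from h import *
a=wray('w3',219,180,.018);b=wray('w3',317,180,.018);t=wray('w3',267,137,.018);print(a,b,(a+b)/2,t, 'V',wray('w3',266,60,.018), wray('w3',265,103,.018),wray('w3',266,16,.018))"
```

```text
[ 0.57998612 -0.21597943  0.018     ] [ 0.65946893 -0.21632459  0.018     ] [ 0.61972753 -0.21615201  0.018     ] [ 0.61885859 -0.18139047  0.018     ] V [ 0.61800348 -0.12544101  0.018     ] [ 0.61728791 -0.15575047  0.018     ] [ 0.6179646  -0.09661612  0.018     ]
```

Request:
apply_moves:
  moves:
    - {"turn":[0,0,0],"slide":[0.0045,0,0.02],"fingers":0.02}
    - {"turn":[0,0,0],"slide":[0,0,0.03],"fingers":0.02}
    - {"turn":[0,0,0],"slide":[0,0,0.025],"fingers":0.02}
    - {"turn":[0,0,0],"slide":[0,0,0.012],"fingers":0.02}
    - {"turn":[0,0,0],"slide":[0,0,0.006],"fingers":0.02}
    - {"turn":[0,0,0],"slide":[0,0,0.005],"fingers":0.02}
    - {"turn":[0,0,0],"slide":[0,0,0.004],"fingers":0.02}
    - {"turn":[0,0,0],"slide":[0,0,0],"fingers":0.02}

```text
clock: 4.73
eef_pos: [0.6191, -0.2208, 0.0398]
ee_rot: [3.141, -0.01, 0.001]
ft_force: [-0.3, -0.2, -1.6]
opening: 0.367
```

Request:
apply_moves:
  moves:
    - {"turn":[0,0,0],"slide":[0,0,0.002],"fingers":0.02}
    - {"turn":[0,0,0],"slide":[0,0,0.0015],"fingers":0.02}
    - {"turn":[0,0,0],"slide":[0,0,0],"fingers":0.02}
    - {"turn":[0,0,0],"slide":[0,0,0],"fingers":0.02}

```text
clock: 5.07
eef_pos: [0.6191, -0.2206, 0.0362]
ee_rot: [3.141, -0.009, 0.001]
ft_force: [0.0, -0.4, -1.2]
opening: 0.366
```

Request:
apply_moves:
  moves:
    - {"turn":[0,0,0],"slide":[0,0,0.001],"fingers":0.02}
    - {"turn":[0,0,0],"slide":[0,0,0.001],"fingers":0.02}
    - {"turn":[0,0,0],"slide":[0,0,0],"fingers":0.02}
    - {"turn":[0,0,0],"slide":[0,0,0],"fingers":0.02}

```text
clock: 5.4
eef_pos: [0.6196, -0.2207, 0.0355]
ee_rot: [3.141, -0.01, 0.002]
ft_force: [-1.2, 0.8, 8.2]
opening: 0.363
```

Contact felt (8 N). Opening and lifting.

Request:
apply_moves:
  moves:
    - {"turn":[0,0,0],"slide":[0,0,0],"fingers":0.04}
    - {"turn":[0,0,0],"slide":[0,0,0],"fingers":0.06}
    - {"turn":[0,0,0],"slide":[0,0,0],"fingers":0.085}
    - {"turn":[0,0,0],"slide":[0,0,0],"fingers":0.085}
    - {"turn":[0,0,0],"slide":[0,0,-0.01],"fingers":0.085}
    - {"turn":[0,0,0],"slide":[0,0,-0.03],"fingers":0.085}
    - {"turn":[0,0,0],"slide":[0,0,-0.04],"fingers":0.085}
    - {"turn":[0,0,0],"slide":[0,0,-0.04],"fingers":0.085}

```text
clock: 6.07
eef_pos: [0.618, -0.2202, 0.1548]
ee_rot: [-3.141, 0.009, 0.003]
ft_force: [0.1, -0.1, 0.8]
opening: 0.996
```

Request:
apply_moves:
  moves:
    - {"turn":[0,0,0],"slide":[-0.02,-0.03,-0.02],"fingers":0.085}
    - {"turn":[0,0,0],"slide":[-0.023,-0.03,0],"fingers":0.085}
    - {"turn":[0,0,0],"slide":[-0.023,-0.03,0],"fingers":0.085}
    - {"turn":[0,0,0],"slide":[-0.023,-0.03,0],"fingers":0.085}
    - {"turn":[0,0,0],"slide":[-0.023,-0.02,0],"fingers":0.085}
    - {"turn":[0,0,0],"slide":[-0.02,-0.01,0],"fingers":0.085}
    - {"turn":[0,0,0],"slide":[0,0,0],"fingers":0.085}
    - {"turn":[0,0,0],"slide":[0,0,0],"fingers":0.085}

```text
clock: 6.73
eef_pos: [0.4874, -0.0693, 0.1747]
ee_rot: [3.141, -0.007, 0.001]
ft_force: [-0.4, 0.2, 0.4]
opening: 0.994
```

```bash
python3 -c "
from h import *
wsnap('w4')
from plant import camera
t=camera('top');cv2.imwrite('pics/t4.png',t)"
```

```text
[ 0.4874 -0.0693  0.1747] [ 3.1411e+00 -7.0000e-03  1.3000e-03]
```

View pics/w4.png

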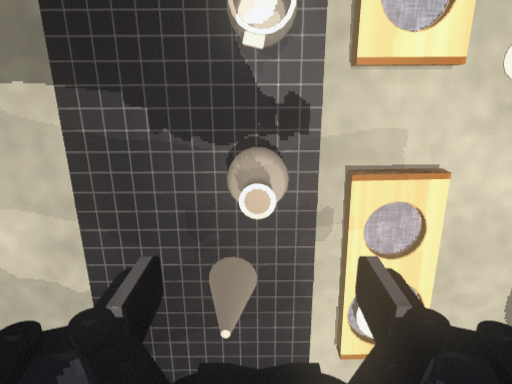

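View pics/t4.png

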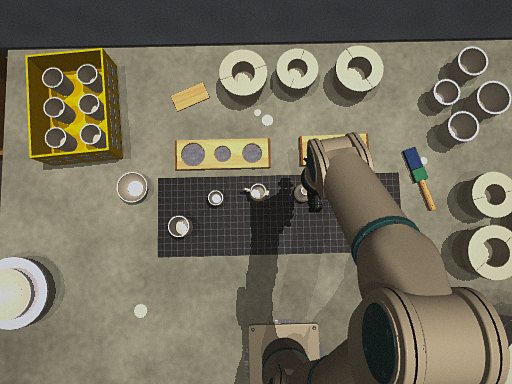

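```bash
python3 -c "
from h import *
for k,u,v,z in [('lip',258,201,.088),('rV',394,229,.018),('jug',262,5,.066),('cone',226,334,.088)]: print(k,wray('w4',u,v,z).round(4))
from p import *
plan([.486,-.0705,.064],0,1)"
```

```text
lip [ 0.4861 -0.0709  0.088 ]
rV [ 0.6163 -0.1242  0.018 ]
jug [0.4893 0.0584 0.066 ]
cone [ 0.4593 -0.1863  0.088 ]
pos [ 0.4891 -0.0704  0.1745] relturn [ 0.0005 -0.0023 -0.0067] op 0.996
[0.0005, -0.0023, -0.0067] [-0.0033, 0.0001, 0.1105]
```

Request:
apply_moves:
  moves:
    - {"turn":[0,0,0],"slide":[-0.003,0,0.02],"fingers":0.06}
    - {"turn":[0,0,0],"slide":[0,0,0.03],"fingers":0.06}
    - {"turn":[0,0,0],"slide":[0,0,0.03],"fingers":0.06}
    - {"turn":[0,0,0],"slide":[0,0,0.02],"fingers":0.06}
    - {"turn":[0,0,0],"slide":[0,0,0.01],"fingers":0.06}
    - {"turn":[0,0,0],"slide":[0,0,0],"fingers":0.06}
    - {"turn":[0,0,0],"slide":[0,0,0],"fingers":0.06}

```text
clock: 7.42
eef_pos: [0.4855, -0.0701, 0.0638]
ee_rot: [3.142, -0.01, 0.0]
ft_force: [0.0, -0.2, 0.6]
opening: 0.703
```

Request:
apply_moves:
  moves:
    - {"turn":[0,0,0],"slide":[0,0,0],"fingers":0.045}
    - {"turn":[0,0,0],"slide":[0,0,0],"fingers":0.035}
    - {"turn":[0,0,0],"slide":[0,0,0],"fingers":0.025}
    - {"turn":[0,0,0],"slide":[0,0,0],"fingers":0.015}
    - {"turn":[0,0,0],"slide":[0,0,0],"fingers":0.01}
    - {"turn":[0,0,0],"slide":[0,0,0],"fingers":0.01}
    - {"turn":[0,0,0],"slide":[0,0,0],"fingers":0.01}
    - {"turn":[0,0,0],"slide":[0,0,0],"fingers":0.01}

```text
clock: 8.08
eef_pos: [0.4862, -0.0699, 0.0652]
ee_rot: [3.141, -0.01, 0.005]
ft_force: [1.3, -1.0, 6.1]
opening: 0.263
```

Request:
apply_moves:
  moves:
    - {"turn":[0,0,0],"slide":[0,0,-0.005],"fingers":0.01}
    - {"turn":[0,0,0],"slide":[0,0,-0.01],"fingers":0.01}
    - {"turn":[0,0,0],"slide":[0,0,-0.01],"fingers":0.01}
    - {"turn":[0,0,0],"slide":[0,0,0],"fingers":0.01}
    - {"turn":[0,0,0],"slide":[0,0,0],"fingers":0.01}

```text
clock: 8.5
eef_pos: [0.4854, -0.0699, 0.0898]
ee_rot: [3.141, -0.01, 0.003]
ft_force: [0.2, 0.0, -1.5]
opening: 0.257
```

```bash
python3 -c "
from h import *
from plant import camera
wsnap('w5');cv2.imwrite('pics/s5.png',cv2.resize(camera('side')[80:220,230:380],None,fx=4,fy=4))"
```

```text
[ 0.4854 -0.0699  0.0898] [ 3.1414 -0.0099  0.0032]
```

View pics/w5.png

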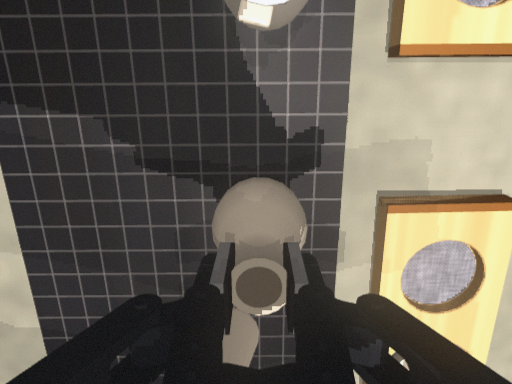

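View pics/s5.png

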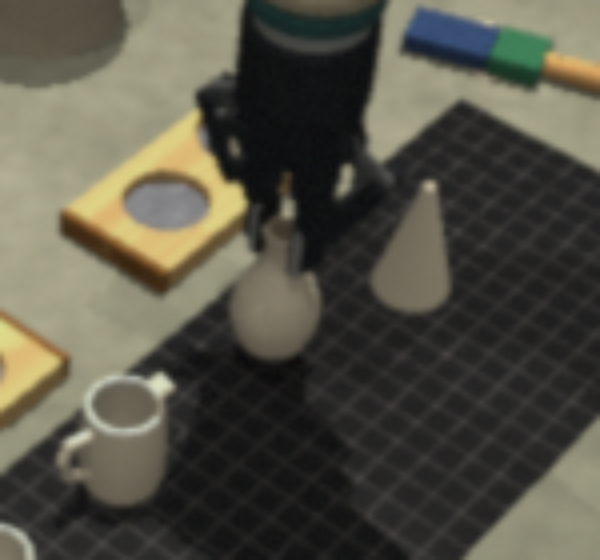

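Request:
apply_moves:
  moves:
    - {"turn":[0,0,0],"slide":[0,0,-0.025],"fingers":0.01}
    - {"turn":[0,0,0],"slide":[0.016,0.007,-0.02],"fingers":0.01}
    - {"turn":[0,0,0],"slide":[0.03,0.012,0],"fingers":0.01}
    - {"turn":[0,0,0],"slide":[0.03,0.013,0],"fingers":0.01}
    - {"turn":[0,0,0],"slide":[0.03,0.012,0],"fingers":0.01}
    - {"turn":[0,0,0],"slide":[0.02,0.009,0],"fingers":0.01}
    - {"turn":[0,0,0],"slide":[0.0056,0.0026,0],"fingers":0.01}
    - {"turn":[0,0,0],"slide":[0,0,0],"fingers":0.01}

```text
clock: 9.27
eef_pos: [0.6167, -0.127, 0.1327]
ee_rot: [-3.142, 0.012, 0.001]
ft_force: [-0.3, -0.0, -1.1]
opening: 0.262
```

Request:
apply_moves:
  moves:
    - {"turn":[0,0,0],"slide":[0,0,0],"fingers":0.01}
    - {"turn":[0,0,0],"slide":[0,0,0],"fingers":0.01}

```text
clock: 9.43
eef_pos: [0.6142, -0.1252, 0.1332]
ee_rot: [-3.141, 0.008, 0.004]
ft_force: [0.1, -1.1, -1.1]
opening: 0.263
```

```bash
python3 -c "
from h import *
from plant import camera
wsnap('w6');cv2.imwrite('pics/s6.png',cv2.resize(camera('side')[50:200,200:360],None,fx=4,fy=4))"
```

```text
[ 0.6142 -0.1252  0.1332] [-3.1409  0.0078  0.0044]
```

View pics/w6.png

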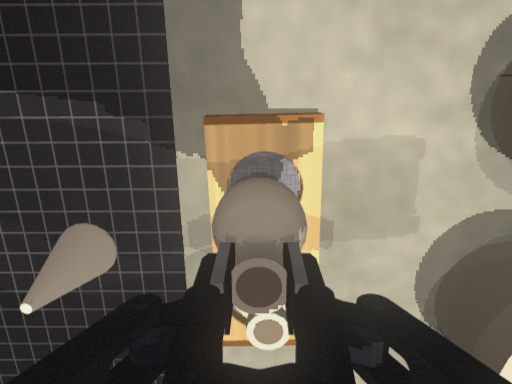

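View pics/s6.png

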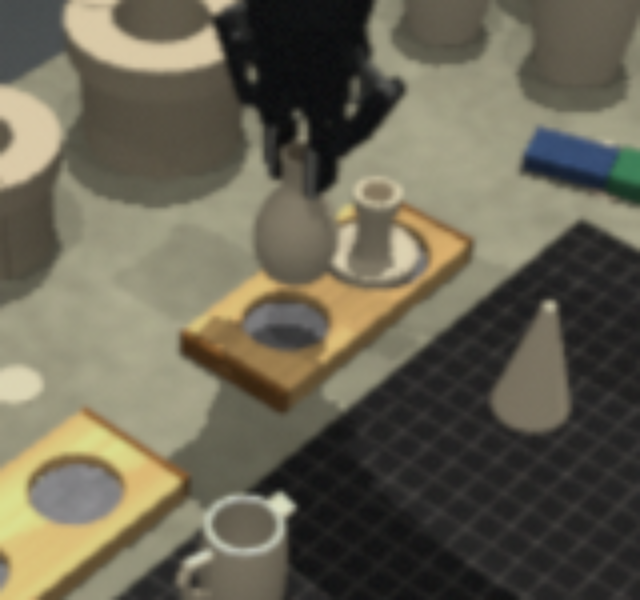

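```bash
python3 -c "
from h import *
a=wray('w6',228,186,.018);b=wray('w6',302,186,.018);t=wray('w6',265,152,.018);print(a,b,(a+b)/2,t,'c',wray('w6',267.5,331,.070))
from plant import arm;print(arm.sense()['eef_pos'])"
```

```text
[ 0.58856381 -0.12386108  0.018     ] [ 0.64728733 -0.12408715  0.018     ] [ 0.61792557 -0.12397411  0.018     ] [ 0.6179191  -0.09671858  0.018     ] c [ 0.61911677 -0.21948772  0.07      ]
[ 0.61473986 -0.12532776  0.13373253]
```

Request:
apply_moves:
  moves:
    - {"turn":[0,0,0],"slide":[0.003,0,0.015],"fingers":0.01}
    - {"turn":[0,0,0],"slide":[0,0,0.02],"fingers":0.01}
    - {"turn":[0,0,0],"slide":[0,0,0.012],"fingers":0.01}
    - {"turn":[0,0,0],"slide":[0,0,0.007],"fingers":0.01}
    - {"turn":[0,0,0],"slide":[0,0,0.004],"fingers":0.01}
    - {"turn":[0,0,0],"slide":[0,0,0.001],"fingers":0.01}
    - {"turn":[0,0,0],"slide":[0,0,0.001],"fingers":0.01}
    - {"turn":[0,0,0],"slide":[0,0,0],"fingers":0.01}

```text
clock: 10.2
eef_pos: [0.6195, -0.1262, 0.0743]
ee_rot: [3.141, -0.009, 0.002]
ft_force: [-0.8, 0.4, -2.5]
opening: 0.264
```

Request:
apply_moves:
  moves:
    - {"turn":[0,0,0],"slide":[0,0,0.001],"fingers":0.01}
    - {"turn":[0,0,0],"slide":[0,0,0.001],"fingers":0.01}
    - {"turn":[0,0,0],"slide":[0,0,0],"fingers":0.01}
    - {"turn":[0,0,0],"slide":[0,0,0],"fingers":0.01}

```text
clock: 10.53
eef_pos: [0.6202, -0.1264, 0.0733]
ee_rot: [3.141, -0.01, 0.004]
ft_force: [0.2, 0.6, 5.7]
opening: 0.263
```

Request:
apply_moves:
  moves:
    - {"turn":[0,0,0],"slide":[0,0,0],"fingers":0.03}
    - {"turn":[0,0,0],"slide":[0,0,0],"fingers":0.045}
    - {"turn":[0,0,0],"slide":[0,0,0],"fingers":0.06}
    - {"turn":[0,0,0],"slide":[0,0,0],"fingers":0.06}
    - {"turn":[0,0,0],"slide":[0,0,-0.01],"fingers":0.06}
    - {"turn":[0,0,0],"slide":[0,0,-0.03],"fingers":0.085}
    - {"turn":[0,0,0],"slide":[0,0,-0.04],"fingers":0.085}
    - {"turn":[0,0,0],"slide":[0,0,-0.03],"fingers":0.085}

```text
clock: 11.2
eef_pos: [0.6195, -0.126, 0.1846]
ee_rot: [-3.141, 0.009, -0.002]
ft_force: [0.9, -0.5, 0.3]
opening: 0.997
```

Request:
apply_moves:
  moves:
    - {"turn":[0,0,0],"slide":[-0.022,-0.031,0],"fingers":0.085}
    - {"turn":[0,0,0],"slide":[-0.022,-0.032,0],"fingers":0.085}
    - {"turn":[0,0,0],"slide":[-0.022,-0.032,0],"fingers":0.085}
    - {"turn":[0,0,0],"slide":[-0.022,-0.032,0],"fingers":0.085}
    - {"turn":[0,0,0],"slide":[-0.022,-0.032,0],"fingers":0.085}
    - {"turn":[0,0,0],"slide":[-0.022,-0.031,0],"fingers":0.085}
    - {"turn":[0,0,0],"slide":[0,0,0],"fingers":0.085}
    - {"turn":[0,0,0],"slide":[0,0,0],"fingers":0.085}

```text
clock: 11.87
eef_pos: [0.4873, 0.0669, 0.1828]
ee_rot: [-3.141, 0.001, -0.001]
ft_force: [0.0, -0.6, -0.2]
opening: 0.988
```

```bash
python3 -c "
from h import *
wsnap('w7')
from plant import camera
t=camera('side');cv2.imwrite('pics/s7.png',t)"
```

```text
[0.4873 0.0669 0.1828] [-3.1411e+00  1.1000e-03 -1.0000e-03]
```

View pics/w7.png

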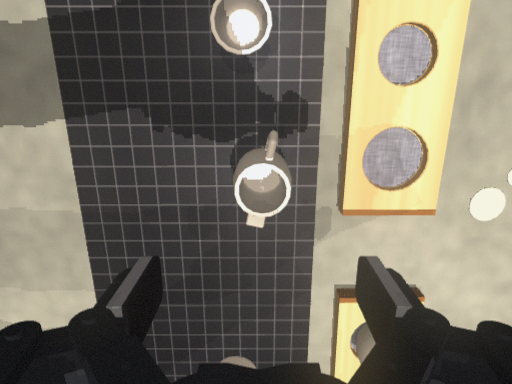

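View pics/s7.png

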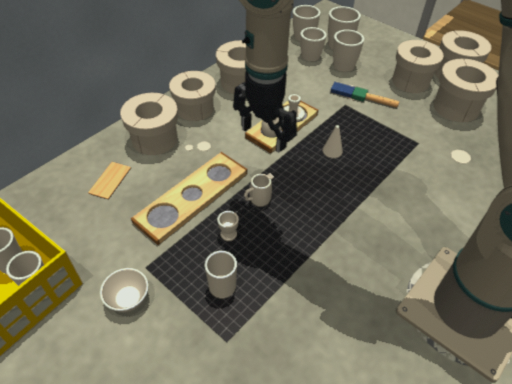

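```bash
python3 -c "
from h import *
for k,u,v,z in [('jug',263,187.5,.066),('handle',274,134,.057),('lip',256,222,.066),('rJ',394,158,.018),('rE',406,54,.018),('egg',241,22,.058)]: print(k,wray('w7',u,v,z).round(4))
from plant import arm;print(arm.sense()['eef_pos'])"
```

```text
jug [0.4899 0.0664 0.066 ]
handle [0.4985 0.1077 0.057 ]
lip [0.4842 0.0366 0.066 ]
rJ [0.6112 0.0803 0.018 ]
rE [0.6105 0.1692 0.018 ]
egg [0.4739 0.1872 0.058 ]
[0.48892546 0.06406574 0.18240189]
```

Request:
apply_moves:
  moves:
    - {"turn":[0,0,0.098],"slide":[0,-0.002,0.02],"fingers":0.085}
    - {"turn":[0,0,0.098],"slide":[0,0,0.03],"fingers":0.085}
    - {"turn":[0,0,0],"slide":[0,0,0.035],"fingers":0.085}
    - {"turn":[0,0,0],"slide":[0,0,0.035],"fingers":0.085}
    - {"turn":[0,0,0],"slide":[0,0,0.025],"fingers":0.085}
    - {"turn":[0,0,0],"slide":[0,0,0.015],"fingers":0.085}
    - {"turn":[0,0,0],"slide":[0,0,0.004],"fingers":0.085}
    - {"turn":[0,0,0],"slide":[0,0,0],"fingers":0.085}

```text
clock: 12.63
eef_pos: [0.4882, 0.0653, 0.0167]
ee_rot: [3.124, -0.32, -0.003]
ft_force: [-0.6, -0.0, -0.3]
opening: 0.992
```

Request:
apply_moves:
  moves:
    - {"turn":[0,0,0],"slide":[0,0,0],"fingers":0.07}
    - {"turn":[0,0,0],"slide":[0,0,0],"fingers":0.06}
    - {"turn":[0,0,0],"slide":[0,0,0],"fingers":0.053}
    - {"turn":[0,0,0],"slide":[0,0,0],"fingers":0.045}
    - {"turn":[0,0,0],"slide":[0,0,0],"fingers":0.035}
    - {"turn":[0,0,0],"slide":[0,0,0],"fingers":0.035}
    - {"turn":[0,0,0],"slide":[0,0,0],"fingers":0.035}
    - {"turn":[0,0,0],"slide":[0,0,0],"fingers":0.035}

```text
clock: 13.3
eef_pos: [0.4895, 0.0665, 0.0195]
ee_rot: [-3.125, 0.317, -0.005]
ft_force: [-0.0, -0.7, 6.8]
opening: 0.575
```

Request:
apply_moves:
  moves:
    - {"turn":[0,0,0],"slide":[0,0,-0.005],"fingers":0.035}
    - {"turn":[0,0,0],"slide":[0,0,-0.015],"fingers":0.035}
    - {"turn":[0,0,0],"slide":[0,0,-0.025],"fingers":0.035}
    - {"turn":[0,0,0],"slide":[0,0,-0.02],"fingers":0.035}
    - {"turn":[0,0,-0.1],"slide":[0,0,-0.005],"fingers":0.035}
    - {"turn":[0,0,-0.1],"slide":[0,0,0],"fingers":0.035}
    - {"turn":[0,0,0],"slide":[0,0,0],"fingers":0.035}

```text
clock: 13.88
eef_pos: [0.4887, 0.0665, 0.0892]
ee_rot: [-3.141, -0.0, -0.003]
ft_force: [-0.3, -0.5, -0.7]
opening: 0.577
```

Request:
apply_moves:
  moves:
    - {"turn":[0,0,0],"slide":[0.015,-0.002,0],"fingers":0.035}
    - {"turn":[0,0,0],"slide":[0.03,-0.004,0],"fingers":0.035}
    - {"turn":[0,0,0],"slide":[0.03,-0.004,0],"fingers":0.035}
    - {"turn":[0,0,0],"slide":[0.027,-0.003,0],"fingers":0.035}
    - {"turn":[0,0,0],"slide":[0.015,-0.002,0],"fingers":0.035}
    - {"turn":[0,0,0],"slide":[0.005,0,0],"fingers":0.035}
    - {"turn":[0,0,0],"slide":[0,0,0],"fingers":0.035}
    - {"turn":[0,0,0],"slide":[0,0,0],"fingers":0.035}

```text
clock: 14.55
eef_pos: [0.6085, 0.0811, 0.0873]
ee_rot: [3.141, -0.005, -0.004]
ft_force: [-0.3, 0.1, -1.2]
opening: 0.574
```

```bash
python3 -c "
from h import *
from plant import camera
wsnap('w8');cv2.imwrite('pics/s8.png',cv2.resize(camera('side')[70:230,160:320],None,fx=3.7,fy=3.7))
from plant import arm;print(arm.sense()['eef_pos'])"
```

```text
[0.6085 0.0811 0.0873] [ 3.141  -0.0047 -0.0041]
[0.60833772 0.0810752  0.08761499]
```

View pics/w8.png

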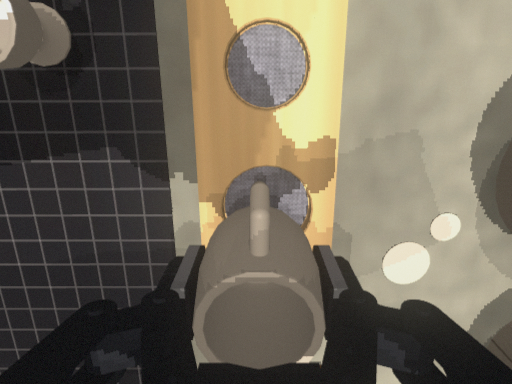

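View pics/s8.png

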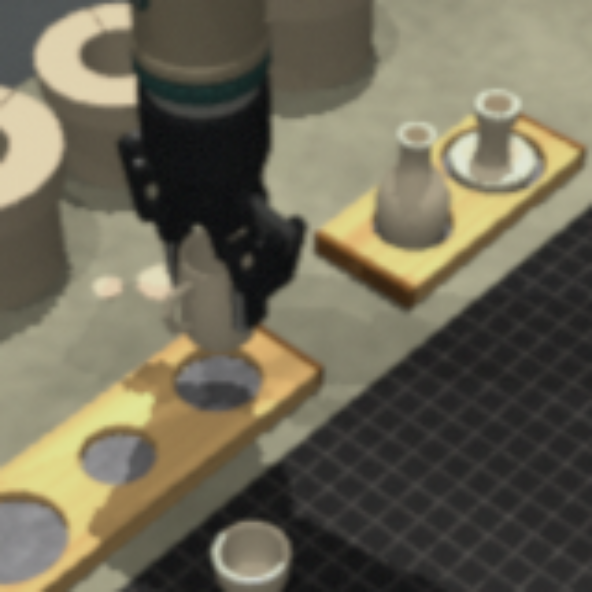

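```bash
python3 -c "
from h import *
a=wray('w8',224,206,.018);b=wray('w8',311,206,.018);t=wray('w8',267,166,.018);print(a,b,(a+b)/2,t,'E',wray('w8',267,65,.018))"
```

```text
[0.58433758 0.08190695 0.018     ] [0.64216457 0.08181201 0.018     ] [0.61325107 0.08185948 0.018     ] [0.61280871 0.1090744  0.018     ] E [0.61253162 0.1695667  0.018     ]
```

Request:
apply_moves:
  moves:
    - {"turn":[0,0,0],"slide":[0.004,0.0015,0.01],"fingers":0.035}
    - {"turn":[0,0,0],"slide":[0,0,0.02],"fingers":0.035}
    - {"turn":[0,0,0],"slide":[0,0,0.014],"fingers":0.035}
    - {"turn":[0,0,0],"slide":[0,0,0.007],"fingers":0.035}
    - {"turn":[0,0,0],"slide":[0,0,0.005],"fingers":0.035}
    - {"turn":[0,0,0],"slide":[0,0,0.002],"fingers":0.035}
    - {"turn":[0,0,0],"slide":[0,0,0],"fingers":0.035}
    - {"turn":[0,0,0],"slide":[0,0,0],"fingers":0.035}

```text
clock: 15.32
eef_pos: [0.6147, 0.08, 0.0304]
ee_rot: [-3.141, 0.003, -0.002]
ft_force: [0.2, 0.7, -0.5]
opening: 0.572
```

Request:
apply_moves:
  moves:
    - {"turn":[0,0,0],"slide":[0,0,0.001],"fingers":0.035}
    - {"turn":[0,0,0],"slide":[0,0,0.001],"fingers":0.035}
    - {"turn":[0,0,0],"slide":[0,0,0.001],"fingers":0.035}
    - {"turn":[0,0,0],"slide":[0,0,0],"fingers":0.035}
    - {"turn":[0,0,0],"slide":[0,0,0],"fingers":0.035}

```text
clock: 15.73
eef_pos: [0.6146, 0.0799, 0.0275]
ee_rot: [-3.142, 0.003, -0.002]
ft_force: [-1.7, 0.1, 4.7]
opening: 0.573
```

Request:
apply_moves:
  moves:
    - {"turn":[0,0,0],"slide":[0,0,0],"fingers":0.06}
    - {"turn":[0,0,0],"slide":[0,0,0],"fingers":0.075}
    - {"turn":[0,0,0],"slide":[0,0,0],"fingers":0.085}
    - {"turn":[0,0,0],"slide":[0,0,0],"fingers":0.085}
    - {"turn":[0,0,0],"slide":[0,0,-0.01],"fingers":0.085}
    - {"turn":[0,0,0],"slide":[0,0,-0.03],"fingers":0.085}
    - {"turn":[0,0,0],"slide":[0,0,-0.04],"fingers":0.085}
    - {"turn":[0,0,0],"slide":[0,0,-0.04],"fingers":0.085}

```text
clock: 16.4
eef_pos: [0.6133, 0.0798, 0.1479]
ee_rot: [3.141, -0.003, -0.004]
ft_force: [1.0, -0.3, -0.1]
opening: 0.993
```

Request:
apply_moves:
  moves:
    - {"turn":[0,0,0],"slide":[-0.02,-0.015,-0.02],"fingers":0.085}
    - {"turn":[0,0,0],"slide":[-0.03,-0.023,0],"fingers":0.085}
    - {"turn":[0,0,0],"slide":[-0.03,-0.024,0],"fingers":0.085}
    - {"turn":[0,0,0],"slide":[-0.03,-0.024,0],"fingers":0.085}
    - {"turn":[0,0,0],"slide":[-0.03,-0.023,0],"fingers":0.085}
    - {"turn":[0,0,0],"slide":[0,0,0],"fingers":0.085}
    - {"turn":[0,0,0],"slide":[0,0,0],"fingers":0.085}

```text
clock: 16.98
eef_pos: [0.4729, 0.1911, 0.1678]
ee_rot: [-3.141, -0.005, -0.001]
ft_force: [0.5, -0.6, -0.2]
opening: 0.996
```

```bash
python3 -c "
from h import *
wsnap('w9')
from plant import arm;print(arm.sense()['eef_pos'])"
```

```text
[0.4729 0.1911 0.1678] [-3.141e+00 -4.900e-03 -6.000e-04]
[0.47449915 0.189683   0.16766301]
```

View pics/w9.png

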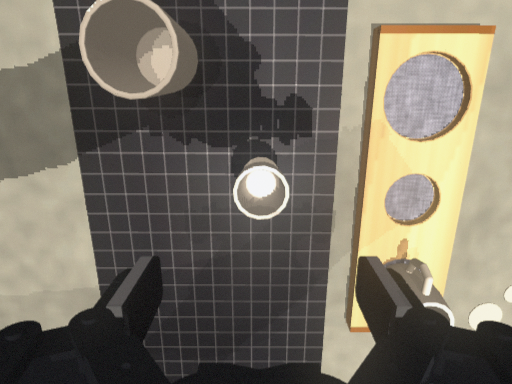

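```bash
python3 -c "
from h import *
for k,u,v,z in [('egg',261,191,.058),('rE',411,198.5,.018),('rT',427,96,.018),('tum',130,47,.088)]: print(k,wray('w9',u,v,z).round(4))"
```

```text
egg [0.4738 0.1898 0.058 ]
rE [0.6108 0.1707 0.018 ]
rT [0.6114 0.2604 0.018 ]
tum [0.3938 0.2903 0.088 ]
```

Request:
apply_moves:
  moves:
    - {"turn":[0,0,0],"slide":[0,0,0.02],"fingers":0.085}
    - {"turn":[0,0,0],"slide":[0,0,0.035],"fingers":0.085}
    - {"turn":[0,0,0],"slide":[0,0,0.035],"fingers":0.085}
    - {"turn":[0,0,0],"slide":[0,0,0.03],"fingers":0.07}
    - {"turn":[0,0,0],"slide":[0,0,0.017],"fingers":0.07}
    - {"turn":[0,0,0],"slide":[0,0,0.005],"fingers":0.07}
    - {"turn":[0,0,0],"slide":[0,0,0],"fingers":0.06}
    - {"turn":[0,0,0],"slide":[0,0,0],"fingers":0.055}

```text
clock: 17.7
eef_pos: [0.4756, 0.1888, 0.0253]
ee_rot: [-3.141, 0.005, -0.002]
ft_force: [-0.4, -0.1, -0.1]
opening: 0.645
```

Request:
apply_moves:
  moves:
    - {"turn":[0,0,0],"slide":[0,0,0],"fingers":0.05}
    - {"turn":[0,0,0],"slide":[0,0,0],"fingers":0.045}
    - {"turn":[0,0,0],"slide":[0,0,0],"fingers":0.04}
    - {"turn":[0,0,0],"slide":[0,0,0],"fingers":0.03}
    - {"turn":[0,0,0],"slide":[0,0,0],"fingers":0.03}
    - {"turn":[0,0,0],"slide":[0,0,0],"fingers":0.03}
    - {"turn":[0,0,0],"slide":[0,0,0],"fingers":0.03}

```text
clock: 18.28
eef_pos: [0.4755, 0.1895, 0.0265]
ee_rot: [-3.141, 0.003, -0.004]
ft_force: [-1.7, -0.4, 7.1]
opening: 0.485
```

Request:
apply_moves:
  moves:
    - {"turn":[0,0,0],"slide":[0,0,-0.005],"fingers":0.03}
    - {"turn":[0,0,0],"slide":[0,0,-0.015],"fingers":0.03}
    - {"turn":[0,0,0],"slide":[0,0,-0.025],"fingers":0.03}
    - {"turn":[0,0,0],"slide":[0.01,0.001,-0.02],"fingers":0.03}
    - {"turn":[0,0,0],"slide":[0.03,0.0045,-0.005],"fingers":0.03}
    - {"turn":[0,0,0],"slide":[0.03,0.0045,0],"fingers":0.03}
    - {"turn":[0,0,0],"slide":[0.03,0.0045,0],"fingers":0.03}
    - {"turn":[0,0,0],"slide":[0.025,0.004,0],"fingers":0.03}

```text
clock: 18.95
eef_pos: [0.602, 0.1696, 0.0964]
ee_rot: [-3.141, 0.005, -0.004]
ft_force: [0.4, 0.5, -1.4]
opening: 0.482
```

Request:
apply_moves:
  moves:
    - {"turn":[0,0,0],"slide":[0.0115,0.001,0],"fingers":0.03}
    - {"turn":[0,0,0],"slide":[0,0,0],"fingers":0.03}
    - {"turn":[0,0,0],"slide":[0,0,0],"fingers":0.03}
    - {"turn":[0,0,0],"slide":[0,0,0],"fingers":0.03}

```text
clock: 19.28
eef_pos: [0.6095, 0.1697, 0.095]
ee_rot: [-3.142, 0.002, 0.002]
ft_force: [-0.3, -0.2, -1.4]
opening: 0.486
```

```bash
python3 -c "
from h import *
from plant import camera
wsnap('w10');cv2.imwrite('pics/s10.png',cv2.resize(camera('side')[90:250,130:290],None,fx=3.7,fy=3.7))
from plant import arm;print(arm.sense()['eef_pos'])"
```

```text
[0.6095 0.1697 0.095 ] [-3.1416e+00  2.0000e-03  2.2000e-03]
[0.60953888 0.16985446 0.09506181]
```

View pics/w10.png

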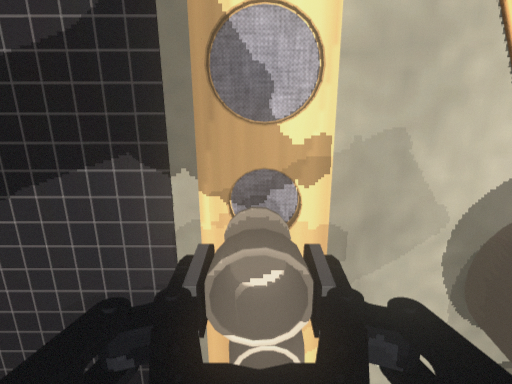

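View pics/s10.png

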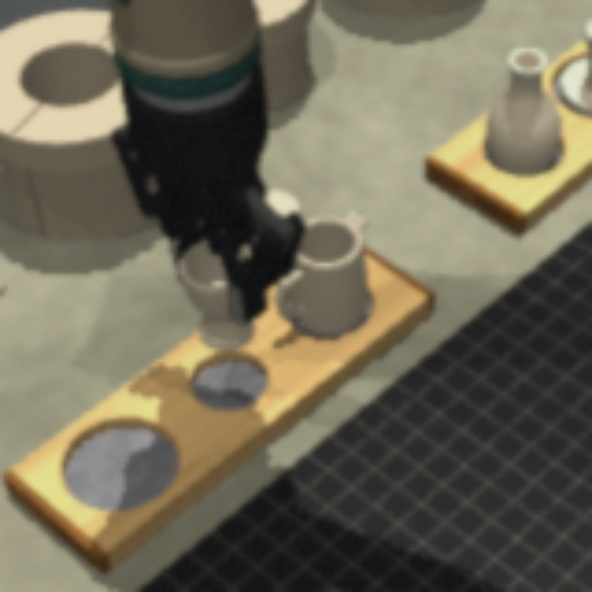

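```bash
python3 -c "
from h import *
a=wray('w10',229,202,.018);b=wray('w10',301,202,.018);t=wray('w10',265,168,.018);print(a,b,(a+b)/2,t,'T',wray('w10',265,62,.018),wray('w10',265,123,.018),wray('w10',265,1,.018))"
```

```text
[0.58811585 0.17067404 0.018     ] [0.63751964 0.17065438 0.018     ] [0.61281774 0.17066421 0.018     ] [0.61271802 0.19458322 0.018     ] T [0.61242459 0.2603331  0.018     ] [0.61258668 0.22401274 0.018     ] [0.6122784  0.29309295 0.018     ]
```

Request:
apply_moves:
  moves:
    - {"turn":[0,0,0],"slide":[0.003,0,0.01],"fingers":0.03}
    - {"turn":[0,0,0],"slide":[0,0,0.02],"fingers":0.03}
    - {"turn":[0,0,0],"slide":[0,0,0.014],"fingers":0.03}
    - {"turn":[0,0,0],"slide":[0,0,0.008],"fingers":0.03}
    - {"turn":[0,0,0],"slide":[0,0,0.005],"fingers":0.03}
    - {"turn":[0,0,0],"slide":[0,0,0.001],"fingers":0.03}
    - {"turn":[0,0,0],"slide":[0,0,0],"fingers":0.03}
    - {"turn":[0,0,0],"slide":[0,0,0],"fingers":0.03}

```text
clock: 20.05
eef_pos: [0.6144, 0.1696, 0.0373]
ee_rot: [-3.141, 0.003, -0.002]
ft_force: [0.6, -0.3, -1.6]
opening: 0.484
```

Request:
apply_moves:
  moves:
    - {"turn":[0,0,0],"slide":[0,0,0.001],"fingers":0.03}
    - {"turn":[0,0,0],"slide":[0,0,0.001],"fingers":0.03}
    - {"turn":[0,0,0],"slide":[0,0,0],"fingers":0.03}
    - {"turn":[0,0,0],"slide":[0,0,0],"fingers":0.03}

```text
clock: 20.38
eef_pos: [0.614, 0.1694, 0.0351]
ee_rot: [-3.142, 0.003, -0.001]
ft_force: [-0.2, -0.9, -1.1]
opening: 0.484
```

Request:
apply_moves:
  moves:
    - {"turn":[0,0,0],"slide":[0,0,0.001],"fingers":0.03}
    - {"turn":[0,0,0],"slide":[0,0,0],"fingers":0.03}
    - {"turn":[0,0,0],"slide":[0,0,0],"fingers":0.03}

```text
clock: 20.63
eef_pos: [0.6141, 0.1695, 0.0346]
ee_rot: [-3.141, 0.003, -0.001]
ft_force: [-1.5, -1.3, 6.0]
opening: 0.484
```

Request:
apply_moves:
  moves:
    - {"turn":[0,0,0],"slide":[0,0,0],"fingers":0.055}
    - {"turn":[0,0,0],"slide":[0,0,0],"fingers":0.07}
    - {"turn":[0,0,0],"slide":[0,0,0],"fingers":0.085}
    - {"turn":[0,0,0],"slide":[0,0,0],"fingers":0.085}
    - {"turn":[0,0,0],"slide":[0,0,-0.01],"fingers":0.085}
    - {"turn":[0,0,0],"slide":[0,0,-0.03],"fingers":0.085}
    - {"turn":[0,0,0],"slide":[0,0,-0.04],"fingers":0.085}
    - {"turn":[0,0,0],"slide":[0,0,-0.04],"fingers":0.085}

```text
clock: 21.3
eef_pos: [0.613, 0.1692, 0.1549]
ee_rot: [3.141, -0.003, -0.003]
ft_force: [1.1, 0.4, 0.7]
opening: 0.996
```

Request:
apply_moves:
  moves:
    - {"turn":[0,0,0],"slide":[-0.0275,-0.015,-0.03],"fingers":0.085}
    - {"turn":[0,0,0],"slide":[-0.033,-0.018,0],"fingers":0.085}
    - {"turn":[0,0,0],"slide":[-0.033,-0.018,0],"fingers":0.085}
    - {"turn":[0,0,0],"slide":[-0.033,-0.018,0],"fingers":0.085}
    - {"turn":[0,0,0],"slide":[-0.033,-0.018,0],"fingers":0.085}
    - {"turn":[0,0,0],"slide":[-0.033,-0.018,0],"fingers":0.085}
    - {"turn":[0,0,0],"slide":[-0.028,-0.016,0],"fingers":0.085}
    - {"turn":[0,0,0],"slide":[0,0,0],"fingers":0.085}

```text
clock: 21.97
eef_pos: [0.3882, 0.2942, 0.1837]
ee_rot: [-3.14, -0.012, 0.004]
ft_force: [0.0, 0.2, 0.9]
opening: 0.997
```

Request:
apply_moves:
  moves:
    - {"turn":[0,0,0],"slide":[0,0,0],"fingers":0.085}
    - {"turn":[0,0,0],"slide":[0,0,0],"fingers":0.085}

```text
clock: 22.13
eef_pos: [0.3955, 0.2902, 0.1833]
ee_rot: [-3.141, 0.003, -0.002]
ft_force: [0.9, 0.0, -0.5]
opening: 0.994
```

```bash
python3 -c "
from h import *
wsnap('w11')
from plant import arm;print(arm.sense()['eef_pos'])"
```

```text
[0.3955 0.2902 0.1833] [-3.1414e+00  3.2000e-03 -2.4000e-03]
[0.39594736 0.28969341 0.18304386]
```

View pics/w11.png

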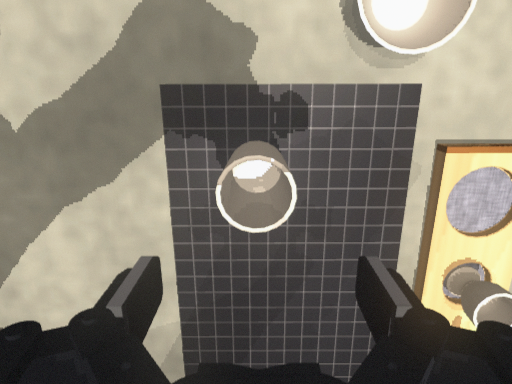

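```bash
python3 -c "
from h import *
print(wray('w11',256.5,193.5,.088),wray('w11',482,201,.018),wray('w11',416,5,.042))
from plant import arm;print(arm.sense()['eef_pos'])"
```

```text
[0.39313708 0.29145296 0.088     ] [0.60952242 0.2609932  0.018     ] [0.51250256 0.42424909 0.042     ]
[0.39594736 0.28969341 0.18304386]
```

Tumbler rim centre is at (256,194), which maps to (0.393, 0.291). Shifting by -3 mm in x and +1.5 mm in y, then descending to TCP z of about 0.035.

Request:
apply_moves:
  moves:
    - {"turn":[0,0,0],"slide":[-0.003,-0.0015,0.01],"fingers":0.085}
    - {"turn":[0,0,0],"slide":[0,0,0.02],"fingers":0.085}
    - {"turn":[0,0,0],"slide":[0,0,0.03],"fingers":0.085}
    - {"turn":[0,0,0],"slide":[0,0,0.035],"fingers":0.085}
    - {"turn":[0,0,0],"slide":[0,0,0.03],"fingers":0.085}
    - {"turn":[0,0,0],"slide":[0,0,0.018],"fingers":0.085}
    - {"turn":[0,0,0],"slide":[0,0,0.005],"fingers":0.085}
    - {"turn":[0,0,0],"slide":[0,0,0],"fingers":0.085}

```text
clock: 22.85
eef_pos: [0.3921, 0.2904, 0.0334]
ee_rot: [3.139, -0.006, -0.003]
ft_force: [-0.1, 0.5, 0.0]
opening: 0.997
```

Request:
apply_moves:
  moves:
    - {"turn":[0,0,0],"slide":[0,0,0],"fingers":0.075}
    - {"turn":[0,0,0],"slide":[0,0,0],"fingers":0.067}
    - {"turn":[0,0,0],"slide":[0,0,0],"fingers":0.06}
    - {"turn":[0,0,0],"slide":[0,0,0],"fingers":0.055}
    - {"turn":[0,0,0],"slide":[0,0,0],"fingers":0.045}
    - {"turn":[0,0,0],"slide":[0,0,0],"fingers":0.045}
    - {"turn":[0,0,0],"slide":[0,0,0],"fingers":0.045}
    - {"turn":[0,0,0],"slide":[0,0,0],"fingers":0.045}

```text
clock: 23.52
eef_pos: [0.3932, 0.2924, 0.0364]
ee_rot: [-3.14, 0.004, -0.005]
ft_force: [0.2, -0.7, 6.9]
opening: 0.683
```

Request:
apply_moves:
  moves:
    - {"turn":[0,0,0],"slide":[0,0,-0.005],"fingers":0.045}
    - {"turn":[0,0,0],"slide":[0,0,-0.015],"fingers":0.045}
    - {"turn":[0,0,0],"slide":[0,0,-0.025],"fingers":0.045}
    - {"turn":[0,0,0],"slide":[0.01,0.001,-0.025],"fingers":0.045}
    - {"turn":[0,0,0],"slide":[0.03,0.004,-0.005],"fingers":0.045}
    - {"turn":[0,0,0],"slide":[0.035,0.005,0],"fingers":0.045}
    - {"turn":[0,0,0],"slide":[0.035,0.005,0],"fingers":0.045}
    - {"turn":[0,0,0],"slide":[0.035,0.006,0],"fingers":0.045}

```text
clock: 24.18
eef_pos: [0.5383, 0.2701, 0.1112]
ee_rot: [-3.141, 0.003, -0.002]
ft_force: [-0.3, 1.1, -1.7]
opening: 0.682
```

Request:
apply_moves:
  moves:
    - {"turn":[0,0,0],"slide":[0.035,0.005,0],"fingers":0.045}
    - {"turn":[0,0,0],"slide":[0.027,0.004,0],"fingers":0.045}
    - {"turn":[0,0,0],"slide":[0.012,0.002,0],"fingers":0.045}
    - {"turn":[0,0,0],"slide":[0,0,0],"fingers":0.045}
    - {"turn":[0,0,0],"slide":[0,0,0],"fingers":0.045}
    - {"turn":[0,0,0],"slide":[0,0,0],"fingers":0.045}

```text
clock: 24.68
eef_pos: [0.6089, 0.2598, 0.1098]
ee_rot: [-3.141, 0.001, 0.003]
ft_force: [-0.8, -0.9, -2.3]
opening: 0.679
```

```bash
python3 -c "
from h import *
from plant import camera
wsnap('w12');cv2.imwrite('pics/s12.png',cv2.resize(camera('side')[90:280,90:280],None,fx=3.1,fy=3.1))
from plant import arm;print(arm.sense()['eef_pos'])"
```

```text
[0.6089 0.2598 0.1098] [-3.1414e+00  1.4000e-03  2.7000e-03]
[0.60902007 0.2601041  0.10992525]
```

View pics/w12.png

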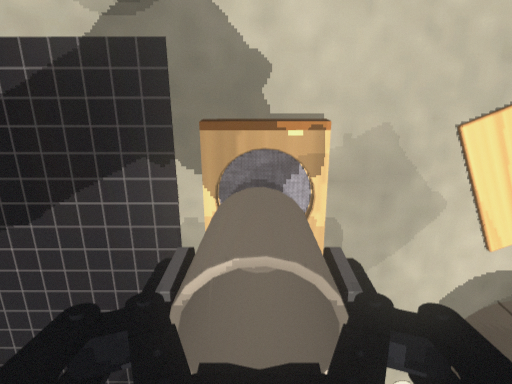

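View pics/s12.png

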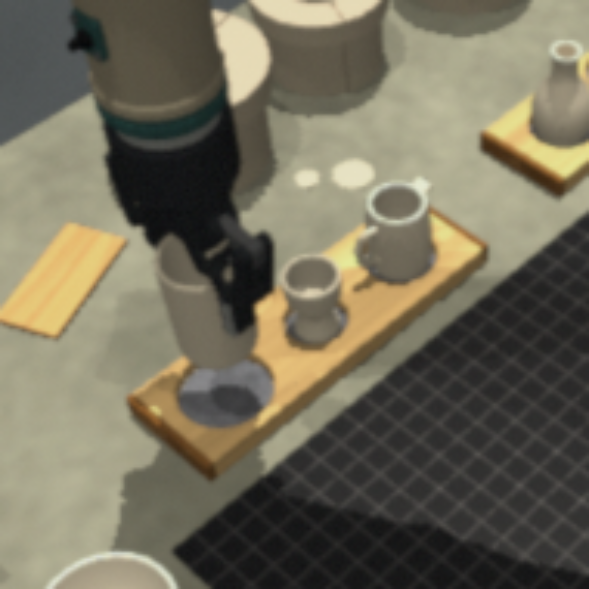

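```bash
python3 -c "
from h import *
print('foot far',wray('w12',262,188,.0765),'rim far',wray('w12',260,258,.1615),'rimL',wray('w12',171,318,.1615),'rimR',wray('w12',348,318,.1615))
a=wray('w12',217,192,.018);b=wray('w12',313,192,.018);t=wray('w12',265,149,.018);print(a,b,(a+b)/2,t)
"
python3 - <<'E'
import cv2
im=cv2.imread('pics/s12.png');cv2.imwrite('pics/s12z.png',cv2.resize(im[200:440,100:340],None,fx=2.4,fy=2.4,interpolation=cv2.INTER_CUBIC))
E
```

```text
foot far [0.60986223 0.2840391  0.0765    ] rim far [0.60869673 0.28784542 0.1615    ] rimL [0.58030191 0.26640981 0.1615    ] rimR [0.63673616 0.26648343 0.1615    ]
[0.5776268  0.26331766 0.018     ] [0.64727821 0.26331686 0.018     ] [0.61245251 0.26331726 0.018     ] [0.61231527 0.29474862 0.018     ]
```

View pics/s12z.png

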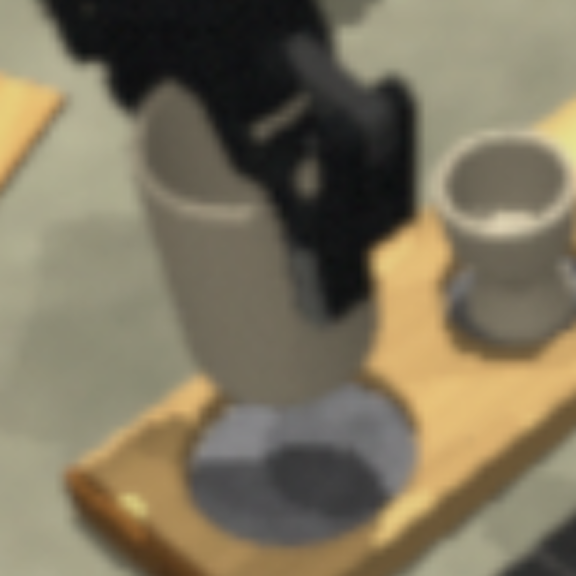

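```bash
python3 -c "
from h import *
for dx,dy in((0,0),(.03,.01)):
  a=proj('side',[.609+dx,.257+dy,.0735]);b=proj('side',[.609+dx,.257+dy,.1615]);print(a,b,np.degrees(np.arctan2(*(a-b))))
a=proj('side',[.39,.29,0]);b=proj('side',[.39,.29,.088]);print(np.degrees(np.arctan2(*(a-b))))"
```

```text
[159.50030659 198.73717789] [153.3726629 171.0423418] 12.476031884945716
[146.96384144 194.16685562] [139.99182299 166.37798979] 14.0843626500373
4.287563281530879
```

Request:
apply_moves:
  moves:
    - {"turn":[0,0,0],"slide":[0.003,-0.0015,0.01],"fingers":0.045}
    - {"turn":[0,0,0],"slide":[0,0,0.022],"fingers":0.045}
    - {"turn":[0,0,0],"slide":[0,0,0.015],"fingers":0.045}
    - {"turn":[0,0,0],"slide":[0,0,0.009],"fingers":0.045}
    - {"turn":[0,0,0],"slide":[0,0,0.005],"fingers":0.045}
    - {"turn":[0,0,0],"slide":[0,0,0.002],"fingers":0.045}
    - {"turn":[0,0,0],"slide":[0,0,0],"fingers":0.045}
    - {"turn":[0,0,0],"slide":[0,0,0],"fingers":0.045}

```text
clock: 25.45
eef_pos: [0.6142, 0.2612, 0.0473]
ee_rot: [-3.141, 0.003, -0.002]
ft_force: [0.9, 0.2, -1.1]
opening: 0.682
```

Request:
apply_moves:
  moves:
    - {"turn":[0,0,0],"slide":[0,0,0.001],"fingers":0.045}
    - {"turn":[0,0,0],"slide":[0,0,0.001],"fingers":0.045}
    - {"turn":[0,0,0],"slide":[0,0,0],"fingers":0.045}
    - {"turn":[0,0,0],"slide":[0,0,0],"fingers":0.045}

```text
clock: 25.78
eef_pos: [0.6138, 0.2607, 0.0449]
ee_rot: [-3.141, 0.003, -0.001]
ft_force: [-0.1, -0.1, -1.1]
opening: 0.678
```

Request:
apply_moves:
  moves:
    - {"turn":[0,0,0],"slide":[0,0,0.001],"fingers":0.045}
    - {"turn":[0,0,0],"slide":[0,0,0],"fingers":0.045}
    - {"turn":[0,0,0],"slide":[0,0,0],"fingers":0.045}

```text
clock: 26.03
eef_pos: [0.614, 0.2607, 0.0445]
ee_rot: [3.142, -0.003, 0.001]
ft_force: [-2.1, -2.0, 6.1]
opening: 0.683
```

Request:
apply_moves:
  moves:
    - {"turn":[0,0,0],"slide":[0,0,0],"fingers":0.065}
    - {"turn":[0,0,0],"slide":[0,0,0],"fingers":0.075}
    - {"turn":[0,0,0],"slide":[0,0,0],"fingers":0.085}
    - {"turn":[0,0,0],"slide":[0,0,0],"fingers":0.085}
    - {"turn":[0,0,0],"slide":[0,0,-0.01],"fingers":0.085}
    - {"turn":[0,0,0],"slide":[0,0,-0.03],"fingers":0.085}
    - {"turn":[0,0,0],"slide":[0,0,-0.04],"fingers":0.085}
    - {"turn":[0,0,0],"slide":[0,0,-0.04],"fingers":0.085}

```text
clock: 26.7
eef_pos: [0.6128, 0.2605, 0.1647]
ee_rot: [3.141, -0.003, -0.003]
ft_force: [0.1, -0.9, -0.5]
opening: 0.99
```

Request:
apply_moves:
  moves:
    - {"turn":[0,0,0],"slide":[-0.01,0.02,-0.03],"fingers":0.085}
    - {"turn":[0,0,0],"slide":[-0.03,0.02,-0.03],"fingers":0.085}
    - {"turn":[0,0,0],"slide":[-0.03,0.02,0],"fingers":0.085}
    - {"turn":[0,0,0],"slide":[-0.03,0.02,0],"fingers":0.085}
    - {"turn":[0,0,0],"slide":[-0.03,0.02,0],"fingers":0.085}
    - {"turn":[0,0,0],"slide":[-0.03,0.02,0],"fingers":0.085}
    - {"turn":[0,0,0],"slide":[-0.03,0.02,0],"fingers":0.085}
    - {"turn":[0,0,0],"slide":[0,0,0],"fingers":0.085}

```text
clock: 27.37
eef_pos: [0.4192, 0.1182, 0.2201]
ee_rot: [3.135, -0.006, -0.012]
ft_force: [-0.6, 0.1, -0.0]
opening: 0.996
```

Request:
apply_moves:
  moves:
    - {"turn":[0,0,0],"slide":[0,0,0],"fingers":0.085}
    - {"turn":[0,0,0],"slide":[0,0,0],"fingers":0.085}

```text
clock: 27.53
eef_pos: [0.4278, 0.1239, 0.2212]
ee_rot: [-3.141, 0.003, -0.004]
ft_force: [0.7, 0.8, 0.3]
opening: 0.994
```

```bash
python3 -c "
from h import *
from plant import camera
t=camera('top');cv2.imwrite('pics/t13.png',t);cv2.imwrite('pics/t13z.png',cv2.resize(t[120:215,165:380],None,fx=3.7,fy=3.7,interpolation=cv2.INTER_CUBIC))
s=camera('side');cv2.imwrite('pics/s13.png',cv2.resize(s[80:340,80:400],None,fx=2.3,fy=2.3))"
```

```text
(no output)
```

View pics/t13z.png

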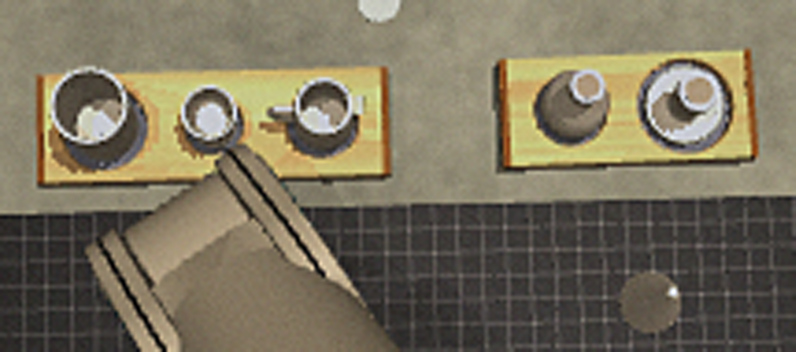

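View pics/s13.png

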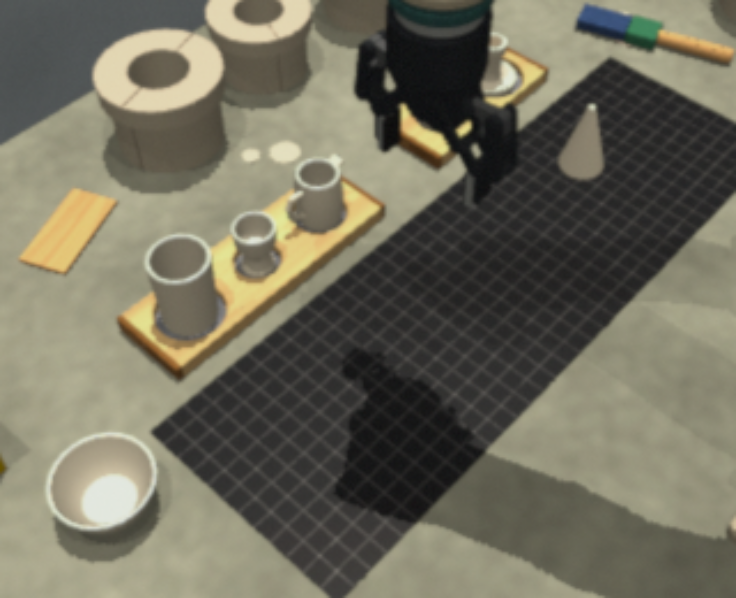

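Next I'll measure the final positions with the top camera alone, so the camera bias cancels, and compare each piece with its recess.

```bash
python3 -c "
from h import *
r={'T':(.6113,.2613),'E':(.6113,.1717),'J':(.611,.0819),'V':(.6172,-.123),'C':(.6186,-.2174)}
for k,u,v,z in [('T',89,106,.096),('E',210,114,.066),('J',324,106,.074),('V',588,86,.096),('C',698,93,.070)]:
  X=ray('top',(u+.5)/3.7-.5+165,(v+.5)/3.7-.5+120,z);print(k,((X[:2]-r[k])*1000).round(1),'mm')
from plant import arm;s=arm.sense();print(s['clock'],s['ft_force'])"
```

```text
T [ 0.1 -0.7] mm
E [-1.6 -1.6] mm
J [ 1.3 -2. ] mm
V [ 1.3 -1.5] mm
C [-1.6  1.5] mm
27.6333 [-0.06983531  0.09537071 -0.16515834]
```

All five pieces are within 2 mm of their recess centres. Handing in.

```bash
python3 -c "
from plant import ticket
print(ticket.hand_in())"
```

```text
the job is handed in; nothing more can be done
None
```

I placed all five pieces in their recesses and handed the job in at about 28 s of the 125 s allowed. The tumbler, egg cup and jug are on the three-recess board, and the vase and candlestick are on the two-recess board. I lowered each piece until I felt light contact (about 5–8 N) before letting go.

- **Position:** in the last top view, every piece is about 2 mm or less from its recess centre along each axis. The limit is 12 mm.
- **Upright:** in the last side view the three breakfast pieces look upright. The gripper was in front of the mantelpiece pair in that picture; an earlier side view showed both standing straight in their recesses.
- **Cone and bowl:** the arm never touched either. The cone looks unmoved in the last pictures, and the bowl is still standing in the last side view. I did not re-measure either one.
- **At hand-in:** the gripper was open and clear of everything, with almost no force on it.
- **Disagreements:** the cameras differed by about 3–5 mm on absolute positions. I corrected each placing with the wrist camera before setting the piece down. The last position check compares pieces and recesses within the top view only, so it doesn't depend on that difference.

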